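# Sort the run's reagents and duplicate tubes into their cold blocks

### The job

Get this run's things into the cold blocks they belong in: the two narrow reagent bottles into the wells of the two-well block, the wide bottle into the wide single well, and the two loose sample tubes from the white stand into the empty slot of the tube block. The two tubes are duplicates of one sample and must stay together, so lift both in one grasp and set them down as a pair. Set everything down upright and right down on the floor of its pocket without dropping it, and let go.

Things in the scene. Friction and masses are not known exactly. Their poses are not given: they have to be found in the camera images.
- bottle_a: loose narrow reagent bottle, white plastic, screw cap: round body 38 mm in diameter, 118 mm tall with its cap (cap 31 mm wide, 18 mm tall); standing upright on the bench. Origin: centre of its underside, z up the bottle; yaw is meaningless. About 0.08 kg. Grip it round the body, about 75 mm above its foot, so that the cap stays clear of the gripper's body
- bottle_b: loose narrow reagent bottle of the same kind, 38 mm in diameter, 122 mm tall with its cap; standing upright. Origin: centre of its underside, z up. About 0.08 kg. Grip it about 75 mm above its foot
- bottle_c: loose wide reagent bottle, white plastic, screw cap: round body 48 mm in diameter, 105 mm tall with its cap (cap 39 mm wide), clearly stouter than the other two; standing upright. Origin: centre of its underside, z up. About 0.08 kg. Grip it about 55 to 60 mm above its foot
- dup_a: one of the two loose capped sample tubes, 105 mm tall: glass 13 mm in diameter, cap 16 mm in diameter over the top 20 mm. It stands upright in the stand's -y hole. Origin: centre of its foot, z up the tube; yaw is meaningless. 11 g
- dup_b: the other loose capped sample tube, same size and look, upright in the stand's +y hole. Origin: centre of its foot, z up the tube
- stand: fixed white plastic stand, 36 (x) by 56 mm (y), 36 mm tall, foot plate 50 by 72 mm; origin under its centre. The loose tubes start in its two 14 mm holes at y = -9.5 and +9.5 mm, 30 mm deep, floor 6 mm above the bench: 35 mm across both caps along y, tops at 111 mm. Fingers closing along y on the caps (92 mm above the tube feet, 40 N) press them together and hold both
- block_twin: fixed grey metal cold block in a black foam skirt, 85 mm (x) by 135 mm (y) over the skirt, 44 mm tall, with two equal round wells for the narrow bottles, centred at x = 0, y = -31 and +31 mm: 47 mm in diameter, with a conical lead-in (55 mm at the top, narrowing over 9 mm), floor 8 mm above the bench. Origin: centre of its underside, z up
- block_wide: fixed grey metal cold block in a black foam skirt, 92 by 92 mm, 44 mm tall, with a single wide round well at its centre for the wide bottle: 58 mm in diameter with a conical lead-in (66 mm at the top, narrowing over 9 mm), floor 8 mm above the bench. Origin: centre of its underside, z up
- block_tube: fixed grey metal cold block, black foam skirt, 108 (x) by 82 mm (y), 44 mm tall; origin under its centre. Two slots, each for two tubes side by side along y: 22 (x) by 38 mm (y), lead-in 30 by 46 mm at the top narrowing over 9 mm, floor at 8 mm. The slot at x = +23 mm holds two fixed yellow-capped tubes, tops at 113 mm; the one at x = -23, y = 0 is empty. Tubes may lean in it
Things that resemble listed ones, but are neither listed nor needed, are in the scene too. Leave any yellow look-alike of the bottle_c alone.

How it is judged:
At the end, for the whole second after the job is handed in: Each narrow bottle in its own well of the two-well block, the wide one in the wide well: within 8 mm of the axis (wide 9), foot under 8 mm off the floor, tilt under 0.2 rad. Both duplicates in the tube block's empty slot, foot under 8 mm off its floor, tilt under 0.5 rad. All at rest ((((x of bottle_a in the frame of block_twin between -0.008 and 0.008 m and y of bottle_a in the frame of block_twin between 0.023 and 0.039 m and z of bottle_a in the frame of block_twin between 0 and 0.016 m and angle between bottle_a's own z axis and vertical below 0.2 rad) and (x of bottle_b in the frame of block_twin between -0.008 and 0.008 m and y of bottle_b in the frame of block_twin between -0.039 and -0.023 m and z of bottle_b in the frame of block_twin between 0 and 0.016 m and angle between bottle_b's own z axis and vertical below 0.2 rad)) or ((x of bottle_a in the frame of block_twin between -0.008 and 0.008 m and y of bottle_a in the frame of block_twin between -0.039 and -0.023 m and z of bottle_a in the frame of block_twin between 0 and 0.016 m and angle between bottle_a's own z axis and vertical below 0.2 rad) and (x of bottle_b in the frame of block_twin between -0.008 and 0.008 m and y of bottle_b in the frame of block_twin between 0.023 and 0.039 m and z of bottle_b in the frame of block_twin between 0 and 0.016 m and angle between bottle_b's own z axis and vertical below 0.2 rad))) and x of bottle_c in the frame of block_wide between -0.009 and 0.009 m and y of bottle_c in the frame of block_wide between -0.009 and 0.009 m and z of bottle_c in the frame of block_wide between 0 and 0.016 m and angle between bottle_c's own z axis and vertical below 0.2 rad and x of dup_a in the frame of block_tube between -0.036 and -0.01 m and y of dup_a in the frame of block_tube between -0.022 and 0.022 m and z of dup_a in the frame of block_tube between -0.002 and 0.016 m and angle between each of dup_a, dup_b's own z axis and vertical below 0.5 rad and x of dup_b in the frame of block_tube between -0.036 and -0.01 m and y of dup_b in the frame of block_tube between -0.022 and 0.022 m and z of dup_b in the frame of block_tube between -0.002 and 0.016 m and linear speed of each of bottle_a, bottle_b, bottle_c, dup_a, dup_b below 0.03 m/s); the robot touches nothing.
It fails at once if the two duplicate tubes get separated by more than 50 mm (foot to foot) (distance between dup_a and dup_b above 0.05 m).
It fails at once if a bottle or tube is dropped: it falls faster than 0.8 m/s (from over 30 mm) with no finger on it ((contact force between bottle_a and the fingers below 0.1 N and linear speed of bottle_a above 0.8 m/s) or (contact force between bottle_b and the fingers below 0.1 N and linear speed of bottle_b above 0.8 m/s) or (contact force between bottle_c and the fingers below 0.1 N and linear speed of bottle_c above 0.8 m/s) or (contact force between dup_a and the fingers below 0.1 N and linear speed of dup_a above 0.8 m/s) or (contact force between dup_b and the fingers below 0.1 N and linear speed of dup_b above 0.8 m/s)).
It also fails if it takes over 106 s, if anything falls off the work surface, if the arm or the gripper's body presses on something with over 40 N, if the wrist force passes 120 N, or if a joint passes its speed limit or range.

### The arm

A 6-joint arm with a two-finger parallel gripper is mounted at the origin on a cart in front of the work surface, level with it; the furniture and walls round the work are solid. World frame = base frame: x ahead of the robot, y to its left, z up, the work surface at z = 0. Lengths are in m, angles in rad, forces in N, time in s.
With the tool pointing down it reaches from about 0.35 to 0.775 m from the base axis. Payload 7.3 kg.
Tool frame: the origin (TCP) lies between the finger pads; the fingertips stand 8 mm ahead of it and the grasp point (between the pads) lies 11 mm behind it (env.tcp_to_tips is the distance from the TCP to the fingertips, in m); y points along the fingers, z is the direction in which the jaws open and shut, and the axes are right-handed (so a half turn about y gives the same grasp; the last joint's range is limited). The gripper opens to 92 mm and grips with 3 to 60 N. Pads are 19 mm wide; open, the fingers measure 130 mm over their backs; the gripper's body (75 mm by 190 mm) begins 47 mm behind the grasp point.
Start: joints at [1.135, 0.342, 1.524, -0, 1.275, -0.146], TCP at [0.15, 0.503, 0.211] pointing down, gripper open.
Joint ranges: [-2.53, 2.53], [-0.77, 2.02], [0.04, 2.7], [-1, 4.14], [0.28, 2.66], [-3.11, 3.11]. Speed limits (rad/s): [2.57, 2.57, 3.14, 3.14, 3.14, 3.14].

### API

Orientations are given as a unit quaternion [x, y, z, w].
In Python, from rig import env gives the robot as it stands. The module is installed in compiled form; this text tells all that it offers.
- The arm moves only by the tool servo_tool, never from a script. Its argument "rows" is a list of rows, each a list of 6 numbers: the shift along the world's x, y, z in mm, then the turn, a rotation vector about the world's x, y, z in degrees. In form: [[tx, ty, tz, rx, ry, rz], ...]. A call has 1 to 20 rows; each row shifts and turns the commanded pose from where the row before left it; what a row does not reach is not made up. A row lasts 1/10 s, in which the tool goes at most 50 mm and 8.59 degrees, less where a joint would pass 70% of its speed; a pose out of reach is approached as far as the arm can. A call is refused whole if a number of a shift passes 50 or a number of a turn 8.59, either way. A call with a gripper value outside its range is refused whole. "claw" is the opening, from 0 (shut) to 1 (fully open), set as the call begins (left out, the last holds). The fingers move at their own pace and stop on an object; "force" is the grip in N (left out, the last holds). Time passes only in rows, so rows that do not move let the fingers close. It gives the time, the measured TCP pose, the force and the opening at its end, in the units of the state.
- env.sense(): the state, without advancing time (a new reading comes with each control period).
- env.get_image(name): name is "side" or "top"; returns (picture, depth): 384x512x3 uint8, red, green, blue; 384x512 float32, m along the optical axis (not along the pixel's ray), 0 where there is no reading.
- env.calibration(name): a dict with "vfov" (degrees; the focal length in pixels is half the picture's height over the tangent of half this angle, whatever the lens; pixels are square), "cx", "cy" (the principal point, pixels), "xyz" and "rotation" of the camera in the world. Camera axes: x right, y up, looking along -z (the intrinsics and any distortion apply to the point x, -y, -z); pixel columns grow to the right and rows downward; lengths in m; the calibration is good to about 2 mm. A picture is of the moment at which its call begins. calibration takes no time and is no camera call.
- env.finish_job(): hands the job in, once; it reports no verdict.
The state is a dict: "time_s": time; "joints": joint angles; "qd": joint speeds; "effort": joint torques, N m; "ee_pos": TCP position; "ee_rot": TCP orientation; "ft_force": force on the tool from outside, world axes, zero at the start; "torque": the same for the moment, N m; "finger_gap": finger opening in m.
Only numpy, scipy, OpenCV 4.12 (cv2) and the standard library are available. Lean on these libraries where they do the work, as an engineer would, in place of code of your own. Each camera call takes 0.05 s, during which the arm holds its last target.

## Working session

There is one attempt and no reset: what is moved stays moved. The work goes in short steps, Python scripts to look and compute and a tool call to move; the robot and the scene stay as the last step left them, time stands still between calls to the robot, and variables do not carry over. Pictures are saved under pics/ and viewed, and the job is handed in when it is done.

Besides the shell and the picture viewer there is one more tool, called after "Call:" by a JSON object that holds its "op" and its "data", one argument or row to a line. servo_tool: Moves the arm, as the interface text tells. Its arguments: {"type":"object","properties":{"rows":{"type":"array"},"claw":{"type":"number"},"force":{"type":"number"}},"required":["rows"]}

```bash
mkdir -p pics; cat > h.py <<'E'
import numpy as np, cv2
from rig import env
E
python3 - <<'E'
from h import *
s=env.sense();print(s)
for n in ("side","top"):
    c=env.calibration(n);print(n,c)
    im,d=env.get_image(n);cv2.imwrite(f"pics/{n}0.png",im[:,:,::-1]);np.savez(f"/tmp/{n}0.npz",im=im,d=d)
E
```

```text
{'time_s': 0.0, 'joints': array([ 1.13496482e+00,  3.42753513e-01,  1.52503031e+00, -3.80822563e-05,
        1.27539917e+00, -1.45990652e-01]), 'qd': array([-1.15987621e-03,  3.26191976e-04,  6.64870704e-05, -1.59570246e-04,
        1.42190582e-03, -2.39392926e-04]), 'effort': array([-5.28955716e-04, -4.31245065e+01, -2.44221389e+01,  7.17392145e-02,
        5.58249000e-02, -9.34702939e-05]), 'ee_pos': array([0.14984271, 0.50270271, 0.21032437]), 'ee_rot': array([ 0.70023715, -0.10226091,  0.10196304, -0.69915247]), 'ft_force': array([-0.28642273, -0.00138249, -0.07840261]), 'torque': array([ 0.01437305, -0.01202629, -0.00228549]), 'finger_gap': 0.09212300341498791}
side {'vfov': 43.0598138529265, 'cx': 256.4749146882716, 'cy': 191.66497608964187, 'xyz': array([-0.01970201, -0.7438549 ,  0.62983203]), 'rotation': array([ 0.46002781, -0.14034525, -0.26130168,  0.83689847])}
top {'vfov': 50.317940098302074, 'cx': 256.3423835106147, 'cy': 187.27779403535922, 'xyz': array([0.30844361, 0.01799274, 1.00014017]), 'rotation': array([-0.04774841,  0.0694744 ,  0.71011135, -0.69902452])}
```

View pics/side0.png

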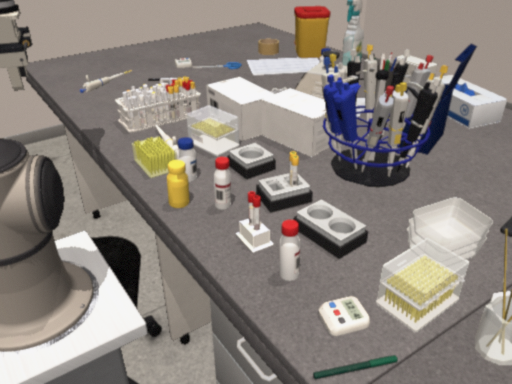

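View pics/top0.png

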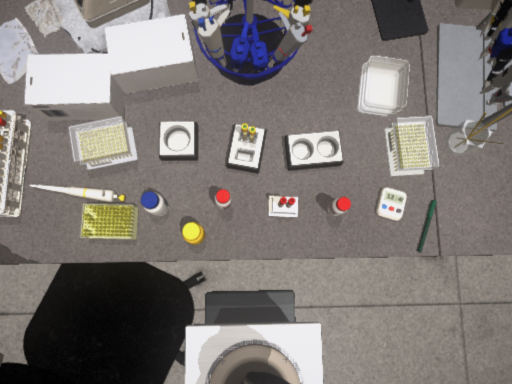

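The top view shows red-capped bottles at about (222,198) and (342,205), a blue-capped wide bottle at (152,203), and the yellow look-alike at (193,232). The stand is at (284,206). The wide, tube and twin blocks are at (178,140), (246,147) and (313,150). Next I'll build point clouds from the depth images.

```bash
cat > h.py <<'E'
import numpy as np, cv2
from scipy.spatial.transform import Rotation as R
from rig import env
def cloud(n,d):
    c=env.calibration(n);f=192/np.tan(np.radians(c['vfov'])/2)
    v,u=np.mgrid[0:384,0:512]
    p=np.stack([(u-c['cx'])/f*d,-(v-c['cy'])/f*d,-d],-1)
    return R.from_quat(c['rotation']).apply(p.reshape(-1,3)).reshape(384,512,3)+c['xyz']
def grid(ims,x0=.25,x1=.65,y0=-.3,y1=.4,r=.001):
    pass
E
python3 - <<'E'
from h import *
P={}
for n in ("side","top"):
    z=np.load(f"/tmp/{n}0.npz");P[n]=(cloud(n,z['d']),z['im'],z['d'])
p,im,d=P['top']
for (u,v) in [(222,198),(342,205),(152,203),(193,232),(284,206),(178,128),(178,143),(246,147),(313,150),(300,200),(100,180)]: print(u,v,p[v,u].round(4))
# orthorectified rendering, x up y left, 1mm/px ->  side and top
for n in P:
    p,im,d=P[n]
    q=p[d>0];col=im[d>0]
    m=(q[:,2]>-.02)&(q[:,2]<.3)&(q[:,0]>.2)&(q[:,0]<.6)&(q[:,1]>-.3)&(q[:,1]<.4)
    q=q[m];col=col[m];o=np.argsort(q[:,2]);q=q[o];col=col[o]
    out=np.zeros((400,700,3),np.uint8);H=np.zeros((400,700,3),np.uint8)
    for k in range(len(q)):
        i=int((.6-q[k,0])*1000);j=int((.4-q[k,1])*1000)
        out[i:i+2,j:j+2]=col[k][::-1]
    cv2.imwrite(f"pics/ortho_{n}.png",out)
E
```

```text
222 198 [0.4327 0.0643 0.1227]
342 205 [ 0.4142 -0.1971  0.1184]
152 203 [0.4268 0.2192 0.1011]
193 232 [0.3614 0.1281 0.1078]
284 206 [ 0.4239 -0.0784  0.0345]
178 128 [0.6205 0.1761 0.0307]
178 143 [0.589  0.1792 0.008 ]
246 147 [0.5671 0.0102 0.0442]
313 150 [ 0.5589 -0.1523  0.0409]
300 200 [ 4.424e-01 -1.220e-01 -2.000e-04]
100 180 [ 4.991e-01  3.704e-01 -4.000e-04]
```

View pics/ortho_top.png

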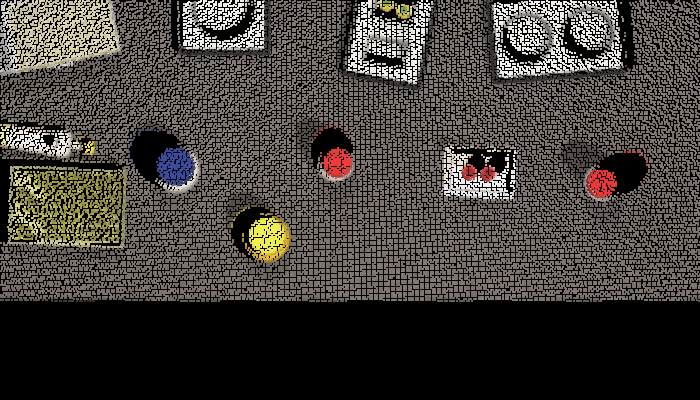

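View pics/ortho_side.png

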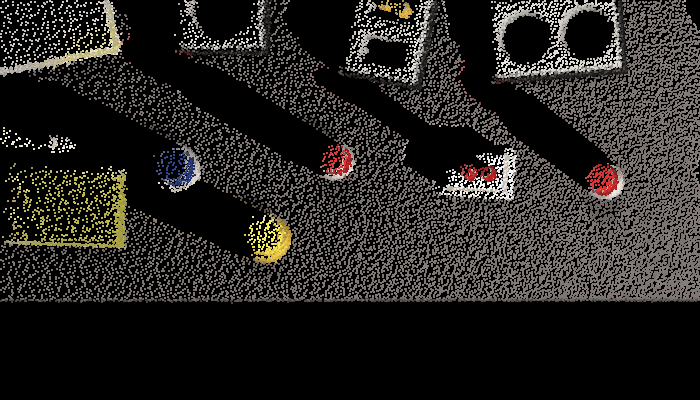

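```bash
cat > m1.py <<'E'
from h import *
from scipy.optimize import least_squares
P={}
for n in ("side","top"):
    z=np.load(f"/tmp/{n}0.npz");p=cloud(n,z['d']);ok=(z['d']>0);P[n]=(p[ok],z['im'][ok])
print("table z",{n:np.median(P[n][0][(abs(P[n][0][:,2])<.01)&(P[n][0][:,0]>.35)&(P[n][0][:,0]<.5)&(abs(P[n][0][:,1])<.3)][:,2]) for n in P})
for nm,c,r,rc in [("r1",(.437,.063),.019,.0155),("r2",(.417,-.203),.019,.0155),("blue",(.435,.222),.024,.0195),("yel",(.362,.13),.024,.0195)]:
    for n in P:
        q=P[n][0];q=q[np.hypot(*(q[:,:2]-c).T)<.04];q=q[q[:,2]>.006]
        top=q[q[:,2]>q[:,2].max()-.006]
        ztop=np.median(top[:,2])
        b=q[(q[:,2]>.015)&(q[:,2]<.08)]
        f=lambda x,rr:np.hypot(b[:,0]-x[0],b[:,1]-x[1])-rr
        s=least_squares(lambda x:f(x,r),c,loss='soft_l1',f_scale=.001).x
        s2=least_squares(lambda x:f(x,x[2]),[*c,r],loss='soft_l1',f_scale=.001).x
        cc=cv2.minEnclosingCircle(top[:,:2].astype(np.float32))
        print(nm,n,len(b),"body",s.round(4),"free",s2.round(4),"cap",np.round(cc[0],4),round(cc[1],4),"ztop",ztop.round(4),q[:,2].max().round(4))
for nm,c,rad in [("twin",(.565,-.16),.085),("tube",(.565,.01),.075),("wide",(.59,.178),.075)]:
    for n in P:
        q=P[n][0];q=q[(np.hypot(*(q[:,:2]-c).T)<rad)]
        t=q[(q[:,2]>.039)&(q[:,2]<.05)]
        rc=cv2.minAreaRect(t[:,:2].astype(np.float32)*1000)
        print(nm,n,len(t),np.round(rc[0],1),np.round(rc[1],1),round(rc[2],1),np.median(t[:,2]).round(4))
for n in P:
    q,col=P[n];s=(np.hypot(q[:,0]-.428,q[:,1]+.078)<.06)
    t=q[s&(q[:,2]>.03)&(q[:,2]<.042)];rc=cv2.minAreaRect(t[:,:2].astype(np.float32)*1000)
    print("stand",n,np.round(rc[0],1),np.round(rc[1],1),rc[2])
    t=q[s&(q[:,2]>.085)];rc=cv2.minAreaRect(t[:,:2].astype(np.float32)*1000)
    print("caps",n,len(t),np.round(rc[0],1),np.round(rc[1],1),rc[2],t[:,2].max())
    t=q[s&(q[:,2]>.107)];print(t[:,:2].mean(0), t[:,2].max())
E
python3 m1.py
```

```text
table z {'side': np.float64(0.0002582790159865178), 'top': np.float64(-0.0009932374308260217)}
r1 side 405 body [0.4409 0.0687] free [0.4409 0.0686 0.0189] cap [0.4405 0.0636] 0.0153 ztop 0.1215 0.124
r1 top 45 body [0.4389 0.0658] free [0.4391 0.0658 0.0192] cap [0.438  0.0628] 0.0148 ztop 0.1205 0.1245
r2 side 588 body [ 0.422  -0.2025] free [ 0.4219 -0.2026  0.0189] cap [ 0.4203 -0.2018] 0.0161 ztop 0.1174 0.1198
r2 top 91 body [ 0.4193 -0.2041] free [ 0.4191 -0.2037  0.0186] cap [ 0.4176 -0.2011] 0.0151 ztop 0.1167 0.1201
blue side 352 body [0.4341 0.2281] free [0.4336 0.2255 0.0217] cap [0.4332 0.2279] 0.0218 ztop 0.1051 0.1075
blue top 220 body [0.4332 0.2258] free [0.4323 0.2242 0.0225] cap [0.434  0.2253] 0.0188 ztop 0.1039 0.1087
yel side 564 body [0.3639 0.1374] free [0.3634 0.1362 0.0229] cap [0.3662 0.135 ] 0.021 ztop 0.1047 0.1073
yel top 149 body [0.3638 0.1352] free [0.3631 0.134  0.0225] cap [0.3641 0.1328] 0.0187 ztop 0.1039 0.1078
twin side 890 [ 565.6 -155.3] [ 77.9 126.8] 4.8 0.0438
twin top 851 [ 564.3 -157.1] [ 75.8 125.1] 5.0 0.0427
tube side 575 [571.3  10.6] [74.9 99.5] 79.6 0.0439
tube top 734 [571.2   9.6] [72.2 97.9] 79.0 0.0428
wide side 359 [592.1 180.5] [83.8 89.9] 0.7 0.0438
wide top 609 [591.9 177.6] [82.2 80.5] 0.4 0.0427
stand side [427.1 -77. ] [60.6 40.4] 88.20796203613281
caps side 186 [427.5 -78.3] [35.  16.4] 89.71353912353516 0.11327067915798095
[ 0.4278094 -0.0784602] 0.11327067915798095
stand top [427.4 -78.6] [58.2 38.7] 87.02884674072266
caps top 94 [427.6 -78.5] [34.5 15.3] 86.71565246582031 0.114652314235556
[ 0.42753251 -0.07853265] 0.114652314235556
```

```bash
python3 - <<'E'
from h import *
z=np.load("/tmp/top0.npz")
cv2.imwrite("pics/topcrop.png",cv2.resize(z['im'][110:245,130:360,::-1],None,fx=3.4,fy=3.4,interpolation=cv2.INTER_CUBIC))
z=np.load("/tmp/side0.npz")
cv2.imwrite("pics/sidecrop.png",cv2.resize(z['im'][120:290,140:380,::-1],None,fx=3.2,fy=3.2,interpolation=cv2.INTER_CUBIC))
E
```

```text
(no output)
```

View pics/topcrop.png

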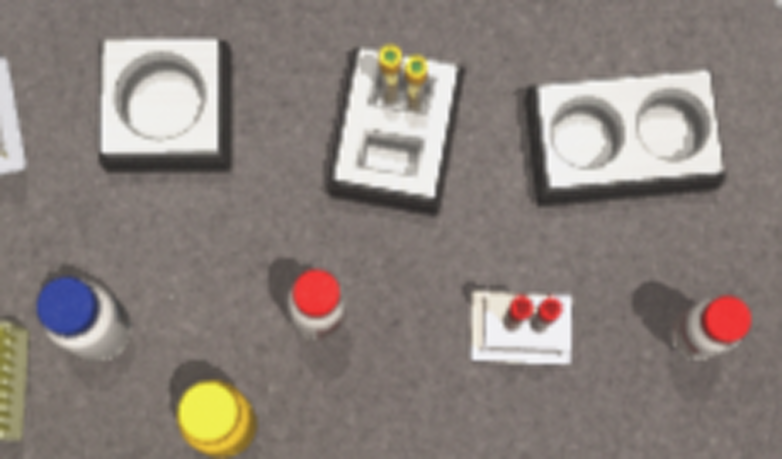

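View pics/sidecrop.png

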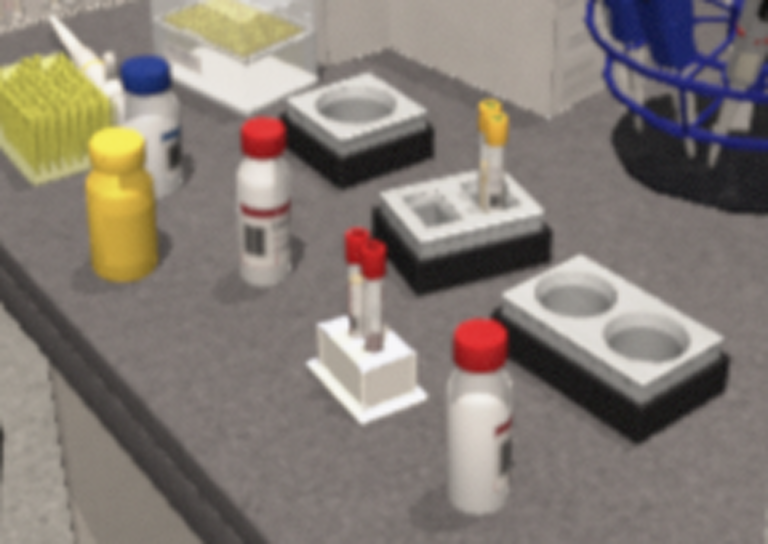

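```bash
python3 - <<'E'
from h import *
from scipy.optimize import least_squares
s=env.sense();M=R.from_quat(s['ee_rot']).as_matrix();print(M.round(3),env.tcp_to_tips)
out=np.zeros((550,900),np.float32)
for n in ("side","top"):
    z=np.load(f"/tmp/{n}0.npz");p=cloud(n,z['d']);q=p[z['d']>0]
    m=(q[:,0]>.25)&(q[:,0]<.8)&(q[:,1]>-.4)&(q[:,1]<.5)&(q[:,2]<.4);q=q[m]
    i=((.8-q[:,0])*1000).astype(int);j=((.5-q[:,1])*1000).astype(int)
    np.maximum.at(out,(i,j),q[:,2])
    for nm,c,r in [("wA",(.5623,-.1256),.0235),("wB",(.5677,-.1874),.0235),("wide",(.592,.179),.029)]:
        b=p[z['d']>0];b=b[(np.hypot(*(b[:,:2]-c).T)<r+.006)&(b[:,2]>.012)&(b[:,2]<.033)]
        if len(b)>20:
            f=least_squares(lambda x:np.hypot(b[:,0]-x[0],b[:,1]-x[1])-r,c,loss='soft_l1',f_scale=.001).x;print(nm,n,len(b),f.round(4))
    b=p[z['d']>0];b=b[(b[:,2]<.034)&(b[:,2]>.004)&(np.hypot(b[:,0]-.5486,b[:,1]-.0143)<.022)]
    print("slot",n,len(b),b.mean(0),b.min(0),b.max(0))
g=out.reshape(22,25,36,25).max((1,3))
print("cols y from .4875 step -.025")
for k,r in enumerate(g): print("%.4f"%(.7875-.025*k),' '.join("%3d"%(v*1000) for v in r))
E
```

```text
[[ 0.958 -0.001  0.286]
 [-0.286 -0.001  0.958]
 [-0.    -1.    -0.001]] 0.008
wA side 144 [ 0.5632 -0.1237]
wB side 159 [ 0.5686 -0.1858]
wide side 119 [0.5934 0.1795]
slot side 28 [0.55898755 0.02789305 0.02722719] [0.54708383 0.01024676 0.01749985] [0.56426891 0.0349893  0.03300025]
wA top 57 [ 0.5621 -0.1262]
wB top 61 [ 0.5672 -0.188 ]
wide top 77 [0.5922 0.177 ]
slot top 135 [0.55433671 0.01375643 0.01287463] [ 0.54061255 -0.00670464  0.00403968] [0.56328497 0.03473869 0.03388637]
cols y from .4875 step -.025
0.7875 112 111   0   0 113   0 114 116 117 117 116 117 116 116 242 279 262 245 238 240 121 119 240 262 276   3   3   3   3   2   2  89  90  89  79   2
0.7625 115 116 115 117 116 116 117 116 116 116 117 117 116 116 116 281 282 259 119 240 242 138 229 258 274   3   4   3   4   3   3  89  79  89  90  90
0.7375 117 117 117 118 116 117 117 115 115 116 117 116 117 114  19 239 283 241 248 261 247 245 197 243 276   3   2   4   3   2   3  89  59  58  58  90
0.7125 116 117 117 116 117 118 116 117 106   3   2   4   3   3   2   3   3   3 270 270 260 247 120   3   2   3   3   3   3   2
[... 2042 characters left out ...]
   3 105 107 107   3   3   3   3   4   3   4   4   3   3   4   3   3   4   3   3   4   3   3   2
0.3375   3   5   2   2   3   3   2   3   3   3   4   2   3  73 106 103   4   3   2   3   3   3   4   4   3   3   5   3   3   5   4   3   3   4   4   3
0.3125   4   3   4   4   3   4   3   3   3   3   3   2   3   4   2   3   3   3   4   2   3   3   3   3   3   3   2   3   3   3   2   3   2   2   3   3
0.2875   0   0   0   0   0   0   0   0   0   0   0   0   0   0   0   0   0   0   0   0   0   0   0   0   0   0   0   0   0   0   0   0   0   0   1   0
0.2625   0   0   0   0   0   0   0   0   0   0   0   0   0   0   0   0   0   0   0   0   0   0   0   0   0   0   0   0   0   0   0   0   0   0   0   0
```

Call:
{"op": "servo_tool", "data": {
  "rows": [
    [28,-28,0,0,0,-7],
    [28,-28,0,0,0,-7],
    [28,-28,0,0,0,-7],
    [28,-28,0,0,0,-7],
    [28,-28,0,0,0,-7],
    [28,-28,0,0,0,-7],
    [28,-28,0,0,0,-7],
    [28,-28,0,0,0,-7],
    [28,-28,0,0,0,-7],
    [28,-25,0,0,0,-7],
    [4,0,0,0,0,-3],
    [0,0,0,0,0,0],
    [0,0,0,0,0,0]
  ],
  "claw": 1,
  "force": 25
}}

```text
time_s: 1.4
ee_pos: [0.4335, 0.2262, 0.2107]
ee_rot: [0.502, -0.498, 0.498, -0.502]
ft_force: [-0.6, -0.1, -0.5]
finger_gap: 0.0919
```

Call:
{"op": "servo_tool", "data": {
  "rows": [
    [0,0,-30,0,0,0],
    [0,0,-30,0,0,0],
    [0,0,-30,0,0,0],
    [0,0,-30,0,0,0],
    [0,0,-20,0,0,0],
    [0,0,-14,0,0,0],
    [0,0,-8,0,0,0],
    [0,0,0,0,0,0],
    [0,0,0,0,0,0]
  ]
}}

```text
time_s: 2.3
ee_pos: [0.4341, 0.2266, 0.0496]
ee_rot: [-0.502, 0.498, -0.498, 0.502]
ft_force: [0.4, -0.1, 0.6]
finger_gap: 0.092
```

Call:
{"op": "servo_tool", "data": {
  "rows": [
    [0,0,0,0,0,0],
    [0,0,0,0,0,0],
    [0,0,0,0,0,0],
    [0,0,0,0,0,0],
    [0,0,0,0,0,0],
    [0,0,0,0,0,0],
    [0,0,0,0,0,0],
    [0,0,0,0,0,0],
    [0,0,0,0,0,0],
    [0,0,0,0,0,0]
  ],
  "claw": 0,
  "force": 25
}}

```text
time_s: 3.3
ee_pos: [0.434, 0.2261, 0.0491]
ee_rot: [-0.502, 0.498, -0.498, 0.502]
ft_force: [-0.4, -0.6, 1.3]
finger_gap: 0.0459
```

Call:
{"op": "servo_tool", "data": {
  "rows": [
    [0,0,10,0,0,0],
    [0,0,20,0,0,0],
    [0,0,25,0,0,0],
    [0,0,20,0,0,0],
    [0,0,10,0,0,0],
    [0,0,0,0,0,0],
    [0,0,0,0,0,0]
  ]
}}

```text
time_s: 4.0
ee_pos: [0.4336, 0.226, 0.1336]
ee_rot: [0.502, -0.498, 0.498, -0.502]
ft_force: [-0.1, -0.5, -1.5]
finger_gap: 0.0459
```

```bash
cat > snap.py <<'E'
from h import *
import sys
t=sys.argv[1]
for n in ("side","top"):
    im,d=env.get_image(n);np.savez(f"/tmp/{n}{t}.npz",im=im,d=d)
    im=im[90:300,100:400] if n=="side" else im[90:260,120:400]
    cv2.imwrite(f"pics/{n}{t}.png",cv2.resize(im[:,:,::-1],None,fx=2.6,fy=2.6,interpolation=cv2.INTER_CUBIC))
E
python3 snap.py 1
```

```text
(no output)
```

View pics/side1.png

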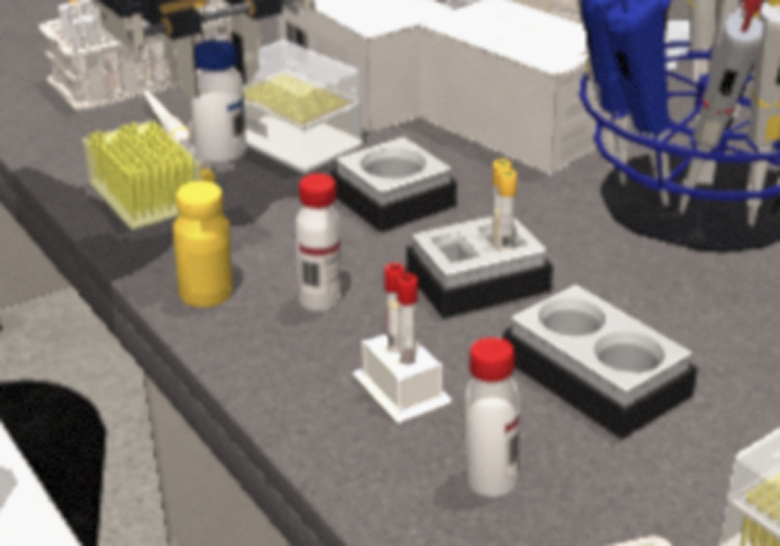

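```bash
python3 - <<'E'
from h import *
z=np.load("/tmp/side1.npz")
cv2.imwrite("pics/side1z.png",cv2.resize(z['im'][20:180,60:260,::-1],None,fx=3.7,fy=3.7,interpolation=cv2.INTER_CUBIC))
E
```

```text
(no output)
```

View pics/side1z.png

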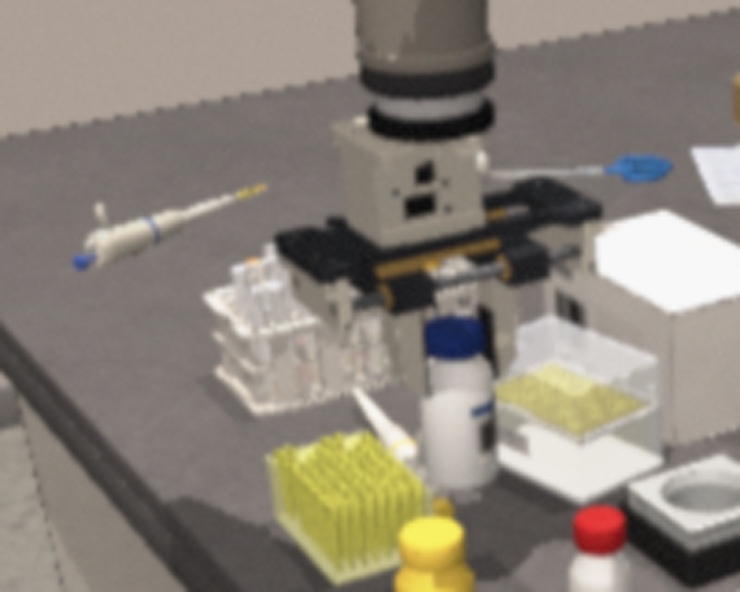

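```bash
cat > held.py <<'E'
from h import *
from scipy.optimize import least_squares
import sys
t,r,x0,y0,z0,z1=sys.argv[1],*map(float,sys.argv[2:7])
for n in ("side","top"):
    z=np.load(f"/tmp/{n}{t}.npz");p=cloud(n,z['d']);k=(z['d']>0);q=p[k];col=z['im'][k].astype(int)
    b=q[(np.hypot(q[:,0]-x0,q[:,1]-y0)<.04)&(q[:,2]>z0)&(q[:,2]<z1)]
    if len(b)<15: print(n,len(b));continue
    f=least_squares(lambda x:np.hypot(b[:,0]-x[0]-x[2]*(b[:,2]-z0),b[:,1]-x[1]-x[3]*(b[:,2]-z0))-r,[x0,y0,0,0],loss='soft_l1',f_scale=.001).x
    print(n,len(b),f.round(4),"zmin/max",b[:,2].min(),b[:,2].max())
E
python3 held.py 1 .024 .434 .226 .09 .15;python3 held.py 1 .0195 .434 .226 .175 .3
```

```text
side 467 [0.4316 0.227  0.0388 0.0105] zmin/max 0.09016125786766793 0.14995805235678383
top 103 [0.4307 0.2246 0.035  0.0121] zmin/max 0.09094601805434732 0.14989230154913735
side 1118 [ 0.4414  0.218  -0.0866  0.0254] zmin/max 0.17502478597956495 0.2999922538198106
top 234 [ 0.4424  0.1943 -0.1147 -0.1282] zmin/max 0.17601306820393614 0.29927067231885507
```

Call:
{"op": "servo_tool", "data": {
  "rows": [
    [12,-4,0,0,0,0],
    [20,-6,0,0,0,0],
    [25,-7,0,0,0,0],
    [25,-7,0,0,0,0],
    [25,-7,0,0,0,0],
    [22,-7,0,0,0,0],
    [18,-6,0,0,0,0],
    [12,-4,0,0,0,0],
    [0,0,0,0,0,0],
    [0,0,-15,0,0,0],
    [0,0,-15,0,0,0],
    [0,0,0,0,0,0],
    [0,0,0,0,0,0]
  ]
}}

```text
time_s: 5.4
ee_pos: [0.5927, 0.1782, 0.1039]
ee_rot: [0.502, -0.498, 0.498, -0.502]
ft_force: [-0.4, -0.1, -1.6]
finger_gap: 0.0459
```

```bash
python3 snap.py 2; python3 held.py 2 .024 .592 .179 .065 .12
```

```text
side 381 [5.912e-01 1.797e-01 3.460e-02 1.000e-04] zmin/max 0.06504846476858717 0.11988841251414006
top 2
```

View pics/side2.png

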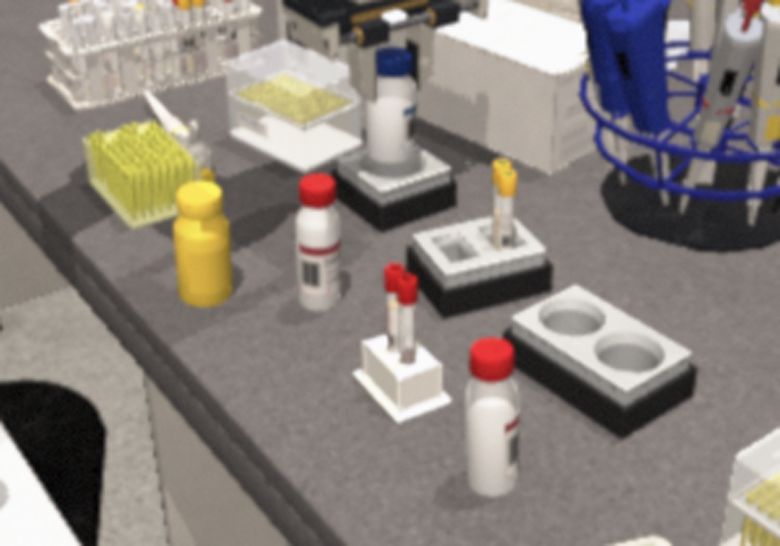

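The blue-capped bottle hangs over the wide well at about (392,130), roughly 3 mm short in x. I'll correct that while lowering.

Call:
{"op": "servo_tool", "data": {
  "rows": [
    [3,0,-5,0,0,0],
    [0,0,-10,0,0,0],
    [0,0,-10,0,0,0],
    [0,0,-8,0,0,0],
    [0,0,-5,0,0,0],
    [0,0,-4,0,0,0],
    [0,0,-2,0,0,0],
    [0,0,-1,0,0,0],
    [0,0,0,0,0,0],
    [0,0,0,0,0,0]
  ]
}}

```text
time_s: 6.5
ee_pos: [0.5962, 0.1782, 0.0594]
ee_rot: [-0.502, 0.498, -0.498, 0.502]
ft_force: [-0.6, 0.3, -0.1]
finger_gap: 0.0463
```

Call:
{"op": "servo_tool", "data": {
  "rows": [
    [0,0,-1,0,0,0],
    [0,0,-1,0,0,0],
    [0,0,-0.5,0,0,0],
    [0,0,0,0,0,0]
  ]
}}

```text
time_s: 6.9
ee_pos: [0.5962, 0.1782, 0.0571]
ee_rot: [-0.502, 0.498, -0.498, 0.502]
ft_force: [-2.0, 0.2, 5.0]
finger_gap: 0.0458
```

Call:
{"op": "servo_tool", "data": {
  "rows": [
    [0,0,0,0,0,0],
    [0,0,0,0,0,0],
    [0,0,0,0,0,0],
    [0,0,0,0,0,0],
    [0,0,0,0,0,0],
    [0,0,15,0,0,0],
    [0,0,30,0,0,0],
    [0,0,40,0,0,0],
    [0,0,40,0,0,0],
    [0,0,25,0,0,0],
    [0,0,0,0,0,0]
  ],
  "claw": 1
}}

```text
time_s: 8.0
ee_pos: [0.598, 0.1785, 0.2112]
ee_rot: [-0.499, 0.496, -0.5, 0.504]
ft_force: [0.5, 0.3, -0.0]
finger_gap: 0.0916
```

Call:
{"op": "servo_tool", "data": {
  "rows": [
    [-20,-15,0,0,0,0],
    [-25,-18,0,0,0,0],
    [-25,-18,0,0,0,0],
    [-25,-18,0,0,0,0],
    [-25,-18,0,0,0,0],
    [-20,-14,0,0,0,0],
    [-17,-13,0,0,0,0],
    [0,0,0,0,0,0],
    [0,0,0,0,0,0]
  ]
}}

```text
time_s: 8.9
ee_pos: [0.4392, 0.0642, 0.2063]
ee_rot: [-0.501, 0.498, -0.498, 0.502]
ft_force: [0.5, 0.6, 0.3]
finger_gap: 0.0917
```

```bash
python3 snap.py 3; python3 held.py 3 .024 .592 .179 .05 .085;python3 held.py 3 .0195 .592 .179 .098 .12;
```

```text
side 242 [0.5956 0.179  0.0347 0.0721] zmin/max 0.05018730983460029 0.08498117986395703
top 0
side 151 [ 0.5973  0.1802 -0.0163  0.042 ] zmin/max 0.0980489059739309 0.11567211277378231
top 0
```

View pics/side3.png

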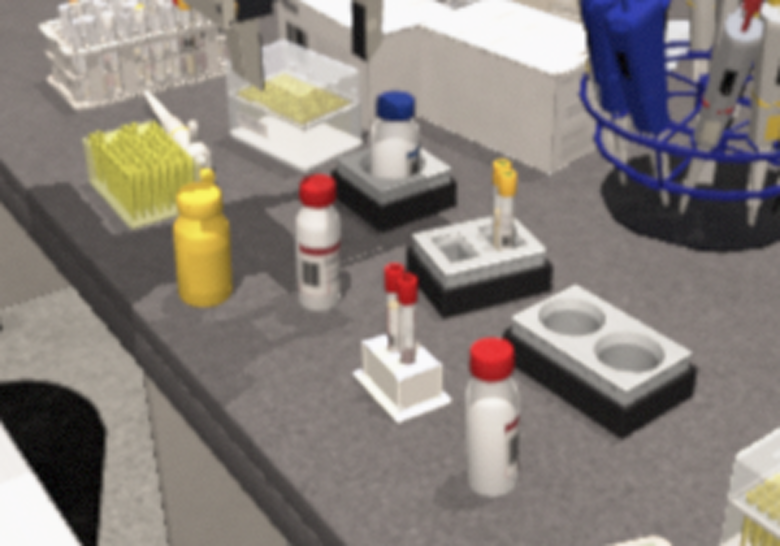

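View pics/top3.png

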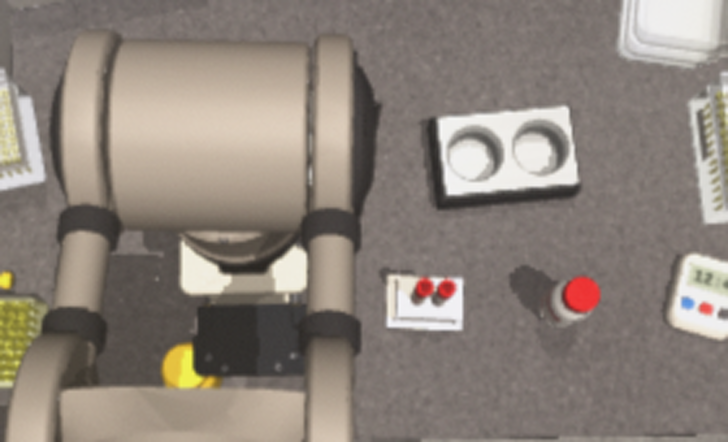

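Blue bottle is seated in the wide well at about (396,140) and upright. Next is the first red-capped bottle.

Call:
{"op": "servo_tool", "data": {
  "rows": [
    [0,0,-25,0,0,0],
    [0,0,-30,0,0,0],
    [0,0,-30,0,0,0],
    [0,0,-25,0,0,0],
    [0,0,-15,0,0,0],
    [0,0,-10,0,0,0],
    [0,0,-5,0,0,0],
    [0,0,0,0,0,0],
    [0,0,0,0,0,0]
  ]
}}

```text
time_s: 9.9
ee_pos: [0.4396, 0.0642, 0.067]
ee_rot: [-0.501, 0.498, -0.499, 0.502]
ft_force: [1.3, 0.2, 1.4]
finger_gap: 0.0917
```

Call:
{"op": "servo_tool", "data": {
  "rows": [
    [0,0,0,0,0,0],
    [0,0,0,0,0,0],
    [0,0,0,0,0,0],
    [0,0,0,0,0,0],
    [0,0,0,0,0,0],
    [0,0,0,0,0,0],
    [0,0,0,0,0,0],
    [0,0,0,0,0,0],
    [0,0,0,0,0,0],
    [0,0,0,0,0,0]
  ],
  "claw": 0,
  "force": 25
}}

```text
time_s: 10.9
ee_pos: [0.4391, 0.0641, 0.0666]
ee_rot: [-0.502, 0.498, -0.498, 0.502]
ft_force: [0.2, 0.3, 0.2]
finger_gap: 0.0351
```

Call:
{"op": "servo_tool", "data": {
  "rows": [
    [0,0,10,0,0,0],
    [0,0,20,0,0,0],
    [0,0,25,0,0,0],
    [0,0,20,0,0,0],
    [0,0,10,0,0,0],
    [0,0,0,0,0,0],
    [0,0,0,0,0,0]
  ]
}}

```text
time_s: 11.6
ee_pos: [0.4385, 0.0641, 0.1511]
ee_rot: [0.502, -0.498, 0.498, -0.502]
ft_force: [-0.1, -0.3, -0.9]
finger_gap: 0.0355
```

```bash
python3 snap.py 4; python3 held.py 4 .019 .439 .064 .095 .155; python3 -c "
from h import *
cv2.imwrite('pics/side4f.png',cv2.resize(np.load('/tmp/side4.npz')['im'][:,:,::-1],None,fx=1.5,fy=1.5))"
```

```text
side 409 [ 0.4396  0.0705 -0.0182 -0.0562] zmin/max 0.09581393747868949 0.1546258303080782
top 0
```

View pics/side4f.png

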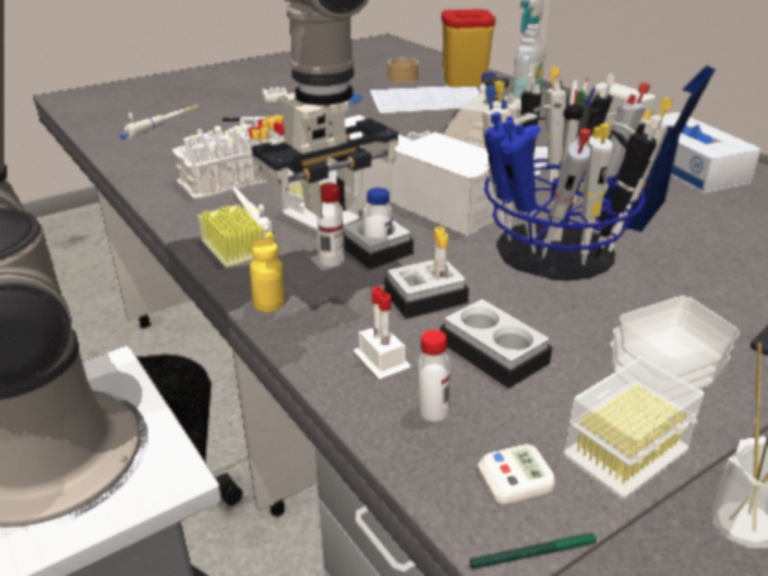

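```bash
python3 - <<'E'
from h import *
from scipy.optimize import least_squares
def sl(t,n,x0,y0,zs,r):
    z=np.load(f"/tmp/{n}{t}.npz");p=cloud(n,z['d']);q=p[z['d']>0]
    for a in zs:
        b=q[(np.hypot(q[:,0]-x0,q[:,1]-y0)<.035)&(q[:,2]>a)&(q[:,2]<a+.01)]
        if len(b)<8: continue
        f=least_squares(lambda x:np.hypot(b[:,0]-x[0],b[:,1]-x[1])-r,[x0,y0],loss='soft_l1',f_scale=.001)
        g=least_squares(lambda x:np.hypot(b[:,0]-x[0],b[:,1]-x[1])-x[2],[x0,y0,r],loss='soft_l1',f_scale=.001)
        print(t,n,round(a,3),len(b),f.x.round(4),g.x.round(4),"res",abs(f.fun).mean().round(4))
sl(0,'side',.439,.065,np.arange(.01,.1,.01),.019)
sl(0,'side',.439,.065,[.103,.109],.0155)
sl(0,'top',.439,.065,np.arange(.01,.09,.01),.019)
sl(4,'side',.439,.065,np.arange(.085,.2,.01),.019)
z=np.load("/tmp/side4.npz")
cv2.imwrite("pics/side4z.png",cv2.resize(z['im'][50:190,150:310,::-1],None,fx=4,fy=4,interpolation=cv2.INTER_CUBIC))
E
```

```text
0 side 0.01 61 [0.4404 0.0703] [0.4403 0.07   0.0187] res 0.0008
0 side 0.02 54 [0.4408 0.0698] [0.4404 0.0695 0.0186] res 0.001
0 side 0.03 67 [0.4407 0.0693] [0.4406 0.0691 0.0188] res 0.0012
0 side 0.04 62 [0.4407 0.0689] [0.4408 0.069  0.0191] res 0.0009
0 side 0.05 63 [0.4411 0.0677] [0.4406 0.0672 0.0184] res 0.0011
0 side 0.06 66 [0.4414 0.0682] [0.4411 0.0676 0.0185] res 0.0011
0 side 0.07 63 [0.4415 0.0674] [0.4415 0.0674 0.019 ] res 0.0011
0 side 0.08 80 [0.4424 0.0682] [0.4413 0.0665 0.0174] res 0.0015
0 side 0.09 72 [0.4451 0.0726] [0.4418 0.067  0.0137] res 0.0024
0 side 0.103 46 [0.4418 0.0666] [0.441  0.0652 0.0142] res 0.0011
0 side 0.109 57 [0.4417 0.0664] [0.4414 0.0658 0.015 ] res 0.0011
0 top 0.02 9 [0.4391 0.067 ] [0.4397 0.067  0.0195] res 0.0001
0 top 0.04 9 [0.4389 0.0661] [0.4387 0.0661 0.0188] res 0.0001
0 top 0.07 8 [0.4386 0.0646] [0.4389 0.0645 0.0193] res 0.0001
0 top 0.08 52 [0.4403 0.0646] [0.4386 0.0644 0.0176] res 0.0012
4 side 0.085 59 [0.4398 0.0713] [0.4393 0.0704 0.0181] res 0.0011
4 side 0.095 59 [0.4395 0.07  ] [0.439  0.0693 0.0183] res 0.001
4 side 0.105 71 [0.4392 0.0698] [0.4387 0.069  0.0182] res 0.001
4 side 0.115 65 [0.4393 0.0692] [0.4392 0.0691 0.0189] res 0.001
4 side 0.125 69 [0.439  0.0687] [0.4388 0.0685 0.0188] res 0.0012
4 side 0.135 69 [0.439  0.0675] [0.4391 0.0677 0.0192] res 0.0012
4 side 0.145 76 [0.4385 0.0674] [0.4383 0.067  0.0186] res 0.0008
4 side 0.155 75 [0.4387 0.067 ] [0.4387 0.0669 0.0189] res 0.0011
4 side 0.165 96 [0.4391 0.0673] [0.4381 0.0958 0.0454] res 0.0026
4 side 0.175 140 [0.4391 0.0701] [0.4562 1.1953 1.1402] res 0.0064
4 side 0.185 110 [0.4397 0.0666] [0.438  0.254  0.2005] res 0.0065
4 side 0.195 132 [0.4398 0.0675] [0.4362 0.2207 0.1678] res 0.0051
```

View pics/side4z.png

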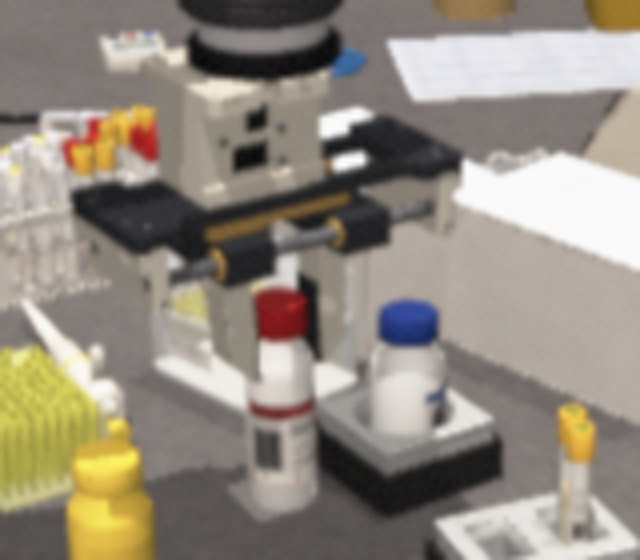

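The bottle is held upright, about 3 mm toward +y from the TCP, so I'll compensate for that offset when placing it.

Call:
{"op": "servo_tool", "data": {
  "rows": [
    [8,-12,0,0,0,0],
    [12,-20,0,0,0,1],
    [16,-25,0,0,0,1],
    [16,-25,0,0,0,1],
    [16,-25,0,0,0,1],
    [16,-25,0,0,0,1],
    [16,-25,0,0,0,0],
    [14,-20,0,0,0,0],
    [10,-15,0,0,0,0],
    [0,0,0,0,0,0],
    [0,0,-15,0,0,0],
    [0,0,-15,0,0,0],
    [0,0,0,0,0,0],
    [0,0,0,0,0,0]
  ]
}}

```text
time_s: 13.1
ee_pos: [0.5627, -0.1277, 0.1214]
ee_rot: [0.523, -0.476, 0.476, -0.523]
ft_force: [0.5, 0.5, -0.3]
finger_gap: 0.0352
```

```bash
python3 snap.py 5; python3 held.py 5 .019 .562 -.125 .06 .12
```

```text
side 446 [ 0.5635 -0.1211 -0.0108 -0.0549] zmin/max 0.060023995384724915 0.11995857914464492
top 0
```

View pics/side5.png

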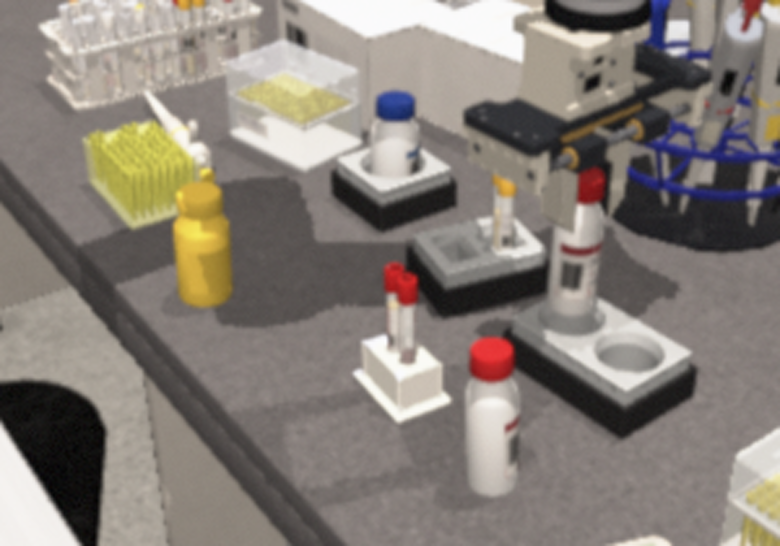

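The bottle is above the near-left well at about (572,300). Lowering it now.

Call:
{"op": "servo_tool", "data": {
  "rows": [
    [0,-1.5,-5,0,0,0],
    [0,0,-10,0,0,0],
    [0,0,-10,0,0,0],
    [0,0,-8,0,0,0],
    [0,0,-6,0,0,0],
    [0,0,-4,0,0,0],
    [0,0,-2,0,0,0],
    [0,0,0,0,0,0],
    [0,0,0,0,0,0]
  ]
}}

```text
time_s: 14.1
ee_pos: [0.5632, -0.1295, 0.0768]
ee_rot: [-0.523, 0.476, -0.476, 0.523]
ft_force: [0.1, -0.1, -0.4]
finger_gap: 0.035
```

Call:
{"op": "servo_tool", "data": {
  "rows": [
    [0,0,-0.5,0,0,0],
    [0,0,-0.5,0,0,0],
    [0,0,0,0,0,0]
  ]
}}

```text
time_s: 14.4
ee_pos: [0.563, -0.1294, 0.0756]
ee_rot: [-0.523, 0.476, -0.476, 0.523]
ft_force: [-0.0, 0.1, -0.1]
finger_gap: 0.0351
```

Call:
{"op": "servo_tool", "data": {
  "rows": [
    [0,0,-0.5,0,0,0],
    [0,0,-0.5,0,0,0],
    [0,0,0,0,0,0]
  ]
}}

```text
time_s: 14.7
ee_pos: [0.5631, -0.1294, 0.0746]
ee_rot: [-0.523, 0.476, -0.476, 0.523]
ft_force: [-0.8, 0.3, -0.5]
finger_gap: 0.0347
```

Call:
{"op": "servo_tool", "data": {
  "rows": [
    [0,0,-0.5,0,0,0],
    [0,0,-0.5,0,0,0],
    [0,0,0,0,0,0]
  ]
}}

```text
time_s: 15.0
ee_pos: [0.5634, -0.1296, 0.0744]
ee_rot: [-0.523, 0.475, -0.476, 0.523]
ft_force: [-0.7, 0.3, 6.4]
finger_gap: 0.0351
```

Seated: the wrist force rose to 6.4 N. Releasing and lifting straight up.

Call:
{"op": "servo_tool", "data": {
  "rows": [
    [0,0,0,0,0,0],
    [0,0,0,0,0,0],
    [0,0,0,0,0,0],
    [0,0,0,0,0,0],
    [0,0,0,0,0,0],
    [0,0,0,0,0,0],
    [0,0,15,0,0,0],
    [0,0,30,0,0,0],
    [0,0,40,0,0,0],
    [0,0,35,0,0,0],
    [0,0,15,0,0,0],
    [0,0,0,0,0,0]
  ],
  "claw": 1
}}

```text
time_s: 16.2
ee_pos: [0.5643, -0.1298, 0.2113]
ee_rot: [-0.522, 0.474, -0.478, 0.524]
ft_force: [-0.7, -0.2, -0.5]
finger_gap: 0.0918
```

Call:
{"op": "servo_tool", "data": {
  "rows": [
    [-16,-8,0,0,0,-1],
    [-25,-13,0,0,0,-1],
    [-25,-13,0,0,0,-1],
    [-25,-13,0,0,0,-1],
    [-25,-13,0,0,0,-1],
    [-18,-8,0,0,0,0],
    [-10,-5,0,0,0,0],
    [0,0,0,0,0,0],
    [0,0,0,0,0,0]
  ]
}}

```text
time_s: 17.1
ee_pos: [0.4194, -0.2022, 0.2081]
ee_rot: [-0.502, 0.498, -0.498, 0.502]
ft_force: [-0.5, -0.9, -0.7]
finger_gap: 0.0921
```

```bash
python3 snap.py 6; python3 held.py 6 .019 .562 -.125 .05 .085;python3 held.py 6 .0155 .562 -.125 .115 .14;python3 held.py 6 .019 .42 -.203 .015 .08
```

```text
side 252 [ 0.564  -0.1245  0.0278 -0.0378] zmin/max 0.050072055426514384 0.08468904849238845
top 74 [ 0.5633 -0.1266  0.0037 -0.0565] zmin/max 0.050265648746522396 0.08455023589000932
side 179 [ 0.565  -0.1268  0.0381 -0.0225] zmin/max 0.1150132115259136 0.13164112869273537
top 164 [ 0.5624 -0.1326  0.3838  0.6186] zmin/max 0.11514029069011311 0.13265167583093562
side 584 [ 0.4219 -0.2035 -0.016   0.0407] zmin/max 0.015119607293678894 0.07996146115815772
top 78 [ 0.4204 -0.2054 -0.014   0.0306] zmin/max 0.015159422841233616 0.07995582837585435
```

View pics/side6.png

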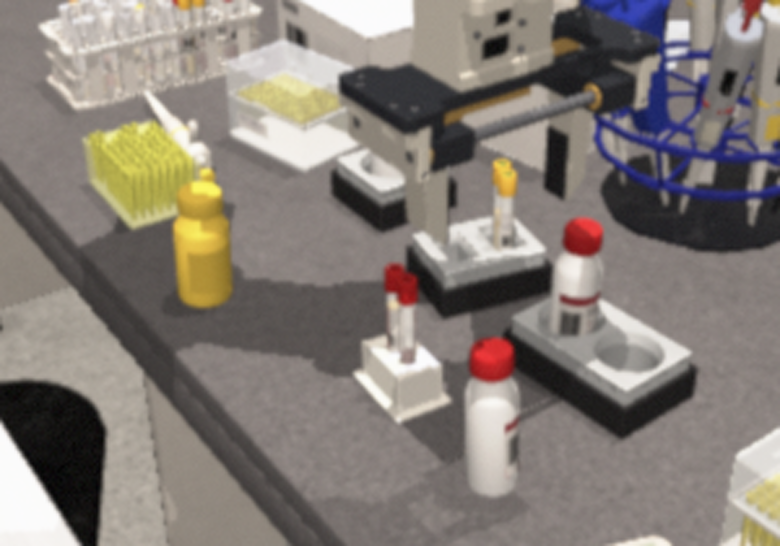

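The first bottle sits upright within about 1 mm of its well axis, at (577,275). Moving on to the second narrow bottle.

Call:
{"op": "servo_tool", "data": {
  "rows": [
    [1,-1,-25,0,0,0],
    [0,0,-30,0,0,0],
    [0,0,-30,0,0,0],
    [0,0,-27,0,0,0],
    [0,0,-16,0,0,0],
    [0,0,-10,0,0,0],
    [0,0,-5,0,0,0],
    [0,0,0,0,0,0],
    [0,0,0,0,0,0]
  ]
}}

```text
time_s: 18.1
ee_pos: [0.4206, -0.2036, 0.0662]
ee_rot: [-0.502, 0.498, -0.499, 0.502]
ft_force: [0.7, -0.2, -0.1]
finger_gap: 0.092
```

Call:
{"op": "servo_tool", "data": {
  "rows": [
    [0,0,0,0,0,0],
    [0,0,0,0,0,0],
    [0,0,0,0,0,0],
    [0,0,0,0,0,0],
    [0,0,0,0,0,0],
    [0,0,0,0,0,0],
    [0,0,0,0,0,0],
    [0,0,0,0,0,0],
    [0,0,0,0,0,0],
    [0,0,0,0,0,0]
  ],
  "claw": 0,
  "force": 25
}}

```text
time_s: 19.1
ee_pos: [0.4199, -0.2033, 0.0654]
ee_rot: [0.502, -0.498, 0.498, -0.502]
ft_force: [0.0, -0.6, -0.3]
finger_gap: 0.0339
```

Call:
{"op": "servo_tool", "data": {
  "rows": [
    [0,0,10,0,0,0],
    [0,0,20,0,0,0],
    [0,0,25,0,0,0],
    [0,0,20,0,0,0],
    [0,0,10,0,0,0],
    [0,0,0,0,0,0],
    [0,0,0,0,0,0]
  ]
}}

```text
time_s: 19.8
ee_pos: [0.4197, -0.2032, 0.1501]
ee_rot: [0.502, -0.498, 0.498, -0.502]
ft_force: [-0.2, -0.3, -0.6]
finger_gap: 0.0338
```

```bash
python3 snap.py 7; python3 held.py 7 .019 .42 -.203 .1 .155
```

```text
side 546 [ 0.4214 -0.2031 -0.0219  0.0351] zmin/max 0.10000589475749155 0.15495221134880183
top 31 [ 0.4197 -0.2049 -0.0166  0.0365] zmin/max 0.10409276056133265 0.15453342640314893
```

View pics/side7.png

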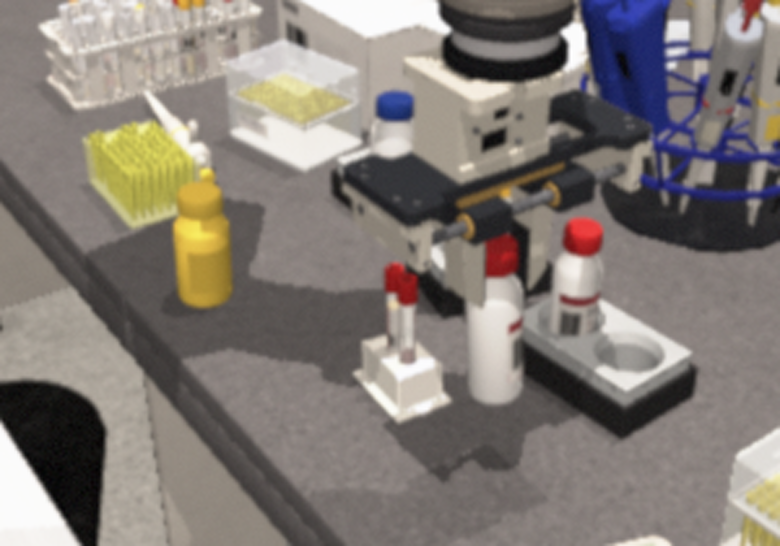

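Call:
{"op": "servo_tool", "data": {
  "rows": [
    [10,1,0,0,0,0],
    [18,2,0,0,0,1],
    [25,3,0,0,0,1],
    [25,3,0,0,0,1],
    [25,3,0,0,0,1],
    [20,3,0,0,0,1],
    [15,1,0,0,0,0],
    [9,1,0,0,0,0],
    [0,0,0,0,0,0],
    [0,0,-15,0,0,0],
    [0,0,-15,0,0,0],
    [0,0,0,0,0,0],
    [0,0,0,0,0,0]
  ]
}}

```text
time_s: 21.2
ee_pos: [0.5666, -0.1865, 0.1207]
ee_rot: [0.523, -0.476, 0.476, -0.523]
ft_force: [0.6, 0.2, -0.8]
finger_gap: 0.034
```

```bash
python3 snap.py 8; python3 held.py 8 .019 .567 -.187 .06 .12
```

```text
side 500 [ 0.5686 -0.1867 -0.0218  0.034 ] zmin/max 0.06001583999030846 0.11997906844123396
top 0
```

View pics/side8.png

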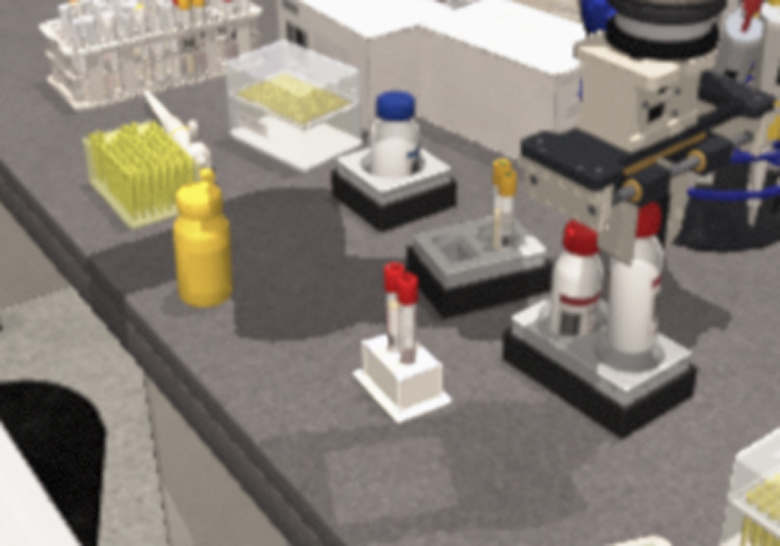

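The second bottle is aligned over the far-right well at about (630,340), within 1 mm. Lowering it.

Call:
{"op": "servo_tool", "data": {
  "rows": [
    [0,0.5,-5,0,0,0],
    [0,0,-10,0,0,0],
    [0,0,-10,0,0,0],
    [0,0,-8,0,0,0],
    [0,0,-6,0,0,0],
    [0,0,-4,0,0,0],
    [0,0,-2.5,0,0,0],
    [0,0,0,0,0,0],
    [0,0,0,0,0,0]
  ]
}}

```text
time_s: 22.2
ee_pos: [0.5672, -0.186, 0.0753]
ee_rot: [-0.523, 0.476, -0.476, 0.523]
ft_force: [-0.1, 0.7, -0.7]
finger_gap: 0.0343
```

Call:
{"op": "servo_tool", "data": {
  "rows": [
    [0,0,-0.5,0,0,0],
    [0,0,-0.5,0,0,0],
    [0,0,-0.5,0,0,0],
    [0,0,0,0,0,0]
  ]
}}

```text
time_s: 22.6
ee_pos: [0.567, -0.1859, 0.0735]
ee_rot: [-0.523, 0.476, -0.476, 0.523]
ft_force: [0.6, -1.0, -0.9]
finger_gap: 0.0341
```

Call:
{"op": "servo_tool", "data": {
  "rows": [
    [0,0,-0.5,0,0,0],
    [0,0,-0.5,0,0,0],
    [0,0,0,0,0,0]
  ]
}}

```text
time_s: 22.9
ee_pos: [0.5673, -0.186, 0.0733]
ee_rot: [-0.523, 0.476, -0.476, 0.523]
ft_force: [-0.4, 0.8, 4.8]
finger_gap: 0.0337
```

Call:
{"op": "servo_tool", "data": {
  "rows": [
    [0,0,0,0,0,0],
    [0,0,0,0,0,0],
    [0,0,0,0,0,0],
    [0,0,0,0,0,0],
    [0,0,0,0,0,0],
    [0,0,0,0,0,0],
    [0,0,15,0,0,0],
    [0,0,30,0,0,0],
    [0,0,40,0,0,0],
    [0,0,35,0,0,0],
    [0,0,15,0,0,0],
    [0,0,0,0,0,0]
  ],
  "claw": 1
}}

```text
time_s: 24.1
ee_pos: [0.5682, -0.1864, 0.2104]
ee_rot: [-0.522, 0.474, -0.478, 0.524]
ft_force: [-0.4, 1.2, 0.0]
finger_gap: 0.092
```

Call:
{"op": "servo_tool", "data": {
  "rows": [
    [-8,6,0,0,0,6],
    [-12,9,0,0,0,8],
    [-12,9,0,0,0,8],
    [-12,9,0,0,0,8],
    [-12,9,0,0,0,8],
    [-12,9,0,0,0,8],
    [-12,9,0,0,0,8],
    [-12,9,0,0,0,8],
    [-12,9,0,0,0,8],
    [-12,9,0,0,0,8],
    [-12,9,0,0,0,4],
    [-12,12,0,0,0,0],
    [0,0,0,0,0,0],
    [0,0,0,0,0,0]
  ]
}}

```text
time_s: 25.5
ee_pos: [0.4269, -0.0779, 0.2069]
ee_rot: [-0.707, 0.016, -0.016, 0.707]
ft_force: [0.5, -0.5, -1.0]
finger_gap: 0.0919
```

```bash
python3 snap.py 9; python3 held.py 9 .019 .567 -.187 .05 .085;python3 held.py 9 .0155 .562 -.187 .109 .14; python3 - <<'E'
from h import *
print(env.sense()['ee_pos'])
for n in ("side",):
    z=np.load(f"/tmp/{n}9.npz");p=cloud(n,z['d']);q=p[z['d']>0]
    t=q[(np.hypot(q[:,0]-.4275,q[:,1]+.0785)<.04)&(q[:,2]>.088)&(q[:,2]<.12)]
    rc=cv2.minAreaRect(t[:,:2].astype(np.float32)*1000);print(rc)
E
```

```text
side 286 [ 0.5685 -0.1846 -0.0224  0.0348] zmin/max 0.050295370072361845 0.08480559625494843
top 0
side 211 [ 0.5672 -0.1824  0.0666  0.0897] zmin/max 0.1091600687914881 0.12805044039529412
top 0
[ 0.42740906 -0.07827591  0.20712486]
((426.8498229980469, -77.63695526123047), (17.056602478027344, 36.185577392578125), 3.9981110095977783)
```

View pics/side9.png

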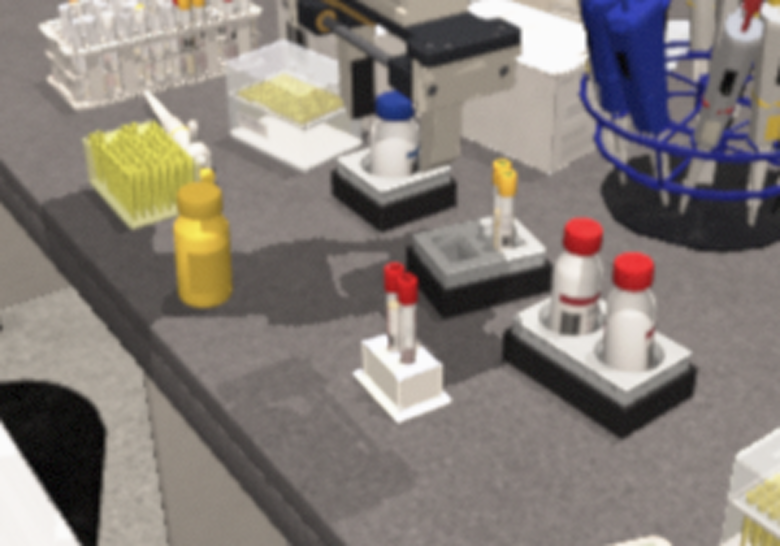

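Both narrow bottles stand upright in the twin block. The gripper is above the tube pair, jaws along y; the caps are at (395,275) and (407,288). Descending.

Call:
{"op": "servo_tool", "data": {
  "rows": [
    [0,0,-25,0,0,0],
    [0,0,-30,0,0,0],
    [0,0,-27,0,0,0],
    [0,0,-20,0,0,0],
    [0,0,-12,0,0,0],
    [0,0,-6,0,0,0],
    [0,0,0,0,0,0],
    [0,0,0,0,0,0]
  ]
}}

```text
time_s: 26.4
ee_pos: [0.4275, -0.0782, 0.0879]
ee_rot: [0.707, -0.016, 0.016, -0.707]
ft_force: [0.1, -0.2, 0.3]
finger_gap: 0.0921
```

Call:
{"op": "servo_tool", "data": {
  "rows": [
    [0,0,0,0,0,0],
    [0,0,0,0,0,0],
    [0,0,0,0,0,0],
    [0,0,0,0,0,0],
    [0,0,0,0,0,0],
    [0,0,0,0,0,0],
    [0,0,0,0,0,0],
    [0,0,0,0,0,0],
    [0,0,0,0,0,0],
    [0,0,0,0,0,0],
    [0,0,0,0,0,0]
  ],
  "claw": 0,
  "force": 40
}}

```text
time_s: 27.5
ee_pos: [0.4271, -0.0779, 0.0876]
ee_rot: [0.707, -0.016, 0.016, -0.707]
ft_force: [-1.2, 0.9, 1.9]
finger_gap: 0.0297
```

```bash
python3 snap.py 10; python3 -c "
from h import *
cv2.imwrite('pics/side10z.png',cv2.resize(np.load('/tmp/side10.npz')['im'][130:270,180:340,::-1],None,fx=4,fy=4,interpolation=cv2.INTER_CUBIC))"
```

```text
(no output)
```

View pics/side10z.png

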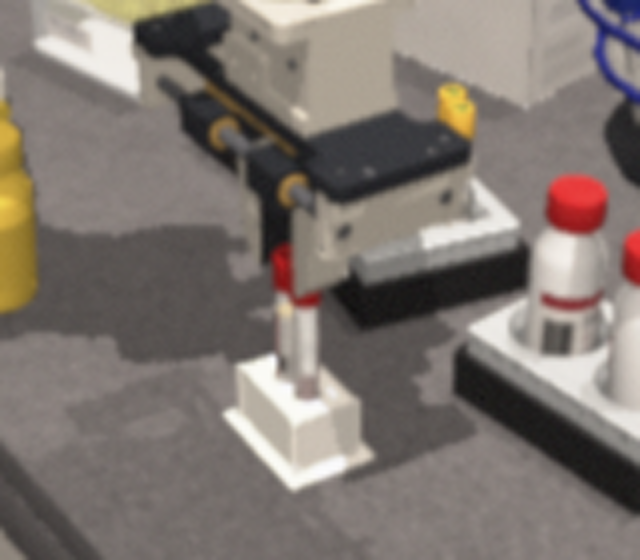

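Call:
{"op": "servo_tool", "data": {
  "rows": [
    [0,0,6,0,0,0],
    [0,0,12,0,0,0],
    [0,0,20,0,0,0],
    [0,0,25,0,0,0],
    [0,0,20,0,0,0],
    [0,0,12,0,0,0],
    [0,0,5,0,0,0],
    [0,0,0,0,0,0],
    [0,0,0,0,0,0]
  ]
}}

```text
time_s: 28.5
ee_pos: [0.4266, -0.0777, 0.187]
ee_rot: [-0.707, 0.016, -0.016, 0.707]
ft_force: [-0.6, 0.6, -0.3]
finger_gap: 0.0295
```

```bash
python3 snap.py 11; python3 - <<'E'
from h import *
cv2.imwrite('pics/side11z.png',cv2.resize(np.load('/tmp/side11.npz')['im'][110:260,180:340,::-1],None,fx=3.9,fy=3.9,interpolation=cv2.INTER_CUBIC))
# slot analysis: wall/floor geometry in block frame
yaw=np.radians(-10.7);c=np.array([.5713,.0101])
for n in("side","top"):
    z=np.load(f"/tmp/{n}0.npz");p=cloud(n,z['d']);q=p[z['d']>0]
    l=(q[:,:2]-c)@np.array([[np.cos(yaw),-np.sin(yaw)],[np.sin(yaw),np.cos(yaw)]])
    m=(abs(l[:,0]+.023)<.03)&(abs(l[:,1])<.04)
    l=l[m];h=q[m,2]
    # top hole opening: rows of surface points classification
    G=np.full((12,16),np.nan)
    for i in range(12):
        for j in range(16):
            s=(abs(l[:,0]-(-.051+.005*i))<.0025)&(abs(l[:,1]-(-.0375+.005*j))<.0025)
            if s.any(): G[i,j]=np.median(h[s])*1000
    print(n,"rows bx -51..+4 step5; cols by -37.5.. step 5");print(np.nan_to_num(G,nan=-1).round().astype(int))
E
```

```text
side rows bx -51..+4 step5; cols by -37.5.. step 5
[[16 28 31 18 26 14 28 27 -1 28 24 23 24 21 27 29]
 [19 38 37 35 36 39 36 35 42 36 39 39 40 40 38 33]
 [16 37 44 44 44 45 43 45 45 45 45 44 44 44 44 44]
 [14 34 44 44 43 -1 44 43 46 43 45 -1 44 45 44 43]
 [13 36 45 44 -1 -1 -1 -1 -1 -1 -1 -1 40 45 45 -1]
 [18 35 43 44 -1 -1 -1 -1 -1 -1 -1 32 38 44 45 -1]
 [18 38 39 44 -1 -1 -1 -1 -1 -1 -1 -1 33 45 44 -1]
 [19 38 44 46 43 -1 -1 -1 -1 -1 -1 25 31 44 45 44]
 [15 39 44 44 42 39 41 36 37 36 32 30 31 44 44 44]
 [21 40 43 45 45 43 43 45 42 44 45 43 45 44 46 43]
 [16 35 45 44 44 45 45 44 45 46 44 46 43 44 44 44]
 [18 36 45 45 44 45 45 46 44 44 45 46 45 43 43 45]]
top rows bx -51..+4 step5; cols by -37.5.. step 5
[[29 29 30 28 31 29 29 28 29 27 29 31 28 30 30 29]
 [29 42 44 40 41 43 42 42 39 43 41 38 42 39 39 28]
 [28 44 41 43 41 43 43 46 43 42 43 43 41 43 44 29]
 [36 43 43 43 38 38 42 39 38 40 37 40 42 42 41 30]
 [27 44 42 41 36 -1 -1 -1 -1 -1 32 34 42 43 43 29]
 [29 43 43 41 11  7  7  6  7  7  8  9 43 42 42 31]
 [36 43 43 39  7  7  7  6  6  7  7 17 42 43 42 29]
 [29 42 45 40  6  7  6  7  6  5  8 21 42 43 43 29]
 [35 43 43 40 35 26 29 26 21 28 28 31 43 42 44 27]
 [36 44 43 42 41 42 42 44 42 42 43 43 43 43 43 28]
 [28 44 41 42 42 44 44 44 43 42 42 44 41 42 42 28]
 [28 43 44 44 44 43 43 44 44 43 43 43 43 44 43 30]]
```

View pics/side11z.png

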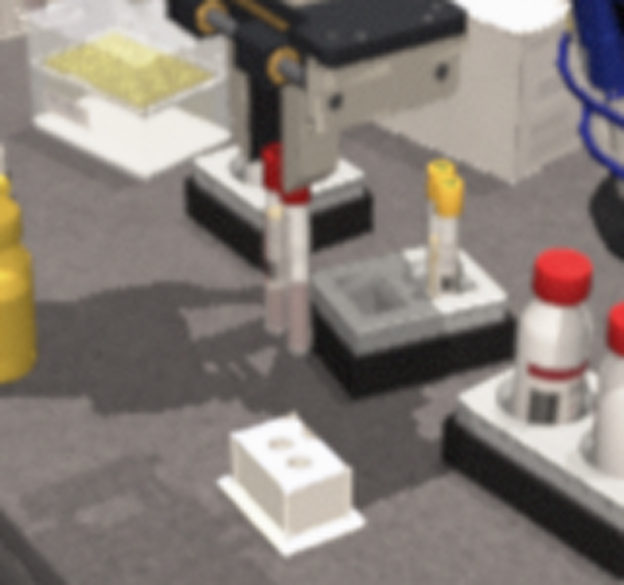

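```bash
cat > tubes.py <<'E'
from h import *
import sys
t,x0,y0,z0,z1=sys.argv[1],*map(float,sys.argv[2:6])
for n in("side","top"):
    z=np.load(f"/tmp/{n}{t}.npz");p=cloud(n,z['d']);q=p[z['d']>0]
    b=q[(np.hypot(q[:,0]-x0,q[:,1]-y0)<.035)&(q[:,2]<z1)&(q[:,2]>z0)]
    if len(b)<10: print(n,len(b));continue
    rc=cv2.minAreaRect(b[:,:2].astype(np.float32)*1000);print(n,len(b),np.round(rc[0],1),np.round(rc[1],1),rc[2],b[:,2].min().round(4))
    for zz in np.arange(z0,z1,.015):
        k=b[(b[:,2]>=zz)&(b[:,2]<zz+.015)]
        if len(k)>4: print(zz.round(3),len(k),"x %.4f..%.4f y %.4f..%.4f"%(k[:,0].min(),k[:,0].max(),k[:,1].min(),k[:,1].max()))
E
python3 tubes.py 11 .4266 -.0777 .095 .175; python3 tubes.py 0 .4266 -.0777 .045 .085
```

```text
side 347 [427.5 -80.6] [32.3 14.3] 84.42086791992188 0.1067
0.095 8 x 0.4218..0.4285 y -0.0930..-0.0671
0.11 79 x 0.4203..0.4319 y -0.0943..-0.0645
0.125 77 x 0.4192..0.4329 y -0.0940..-0.0640
0.14 80 x 0.4202..0.4320 y -0.0964..-0.0653
0.155 80 x 0.4201..0.4340 y -0.0950..-0.0653
0.17 23 x 0.4207..0.4303 y -0.0938..-0.0663
top 0
side 173 [425.4 -80.4] [11.4 29.4] 6.3196492195129395 0.0455
0.045 64 x 0.4210..0.4314 y -0.0948..-0.0657
0.06 65 x 0.4210..0.4319 y -0.0943..-0.0663
0.075 44 x 0.4205..0.4322 y -0.0948..-0.0675
top 27 [425.5 -76.6] [27.2  8.5] 85.9908676147461 0.0463
0.045 9 x 0.4211..0.4274 y -0.0855..-0.0632
0.06 13 x 0.4206..0.4294 y -0.0897..-0.0633
0.075 5 x 0.4205..0.4284 y -0.0898..-0.0631
```

Call:
{"op": "servo_tool", "data": {
  "rows": [
    [5,4,0,0,0,0],
    [9,7,0,0,0,-1],
    [13,10,0,0,0,-1],
    [15,11,0,0,0,-1],
    [16,12,0,0,0,-1],
    [16,12,0,0,0,-1],
    [15,11,0,0,0,-1],
    [13,10,0,0,0,-1],
    [10,8,0,0,0,-1],
    [6,5,0,0,0,0],
    [4,2,0,0,0,0],
    [0,0,0,0,0,0],
    [0,0,-12,0,0,0],
    [0,0,-20,0,0,0],
    [0,0,-12,0,0,0],
    [0,0,0,0,0,0],
    [0,0,0,0,0,0]
  ]
}}

```text
time_s: 30.3
ee_pos: [0.5489, 0.0139, 0.1435]
ee_rot: [-0.704, 0.066, -0.065, 0.704]
ft_force: [0.2, -0.5, 0.1]
finger_gap: 0.0298
```

```bash
python3 snap.py 12;python3 tubes.py 12 .5487 .0144 .06 .12; python3 -c "
from h import *
cv2.imwrite('pics/side12z.png',cv2.resize(np.load('/tmp/side12.npz')['im'][110:240,210:350,::-1],None,fx=4.5,fy=4.5,interpolation=cv2.INTER_CUBIC))"
```

```text
side 210 [546.3  13.1] [34.8 12.2] 88.6330795288086 0.0619
0.06 41 x 0.5409..0.5527 y -0.0022..0.0281
0.075 58 x 0.5400..0.5520 y -0.0043..0.0305
0.09 57 x 0.5401..0.5521 y -0.0035..0.0298
0.105 54 x 0.5408..0.5519 y -0.0028..0.0240
top 0
```

View pics/side12z.png

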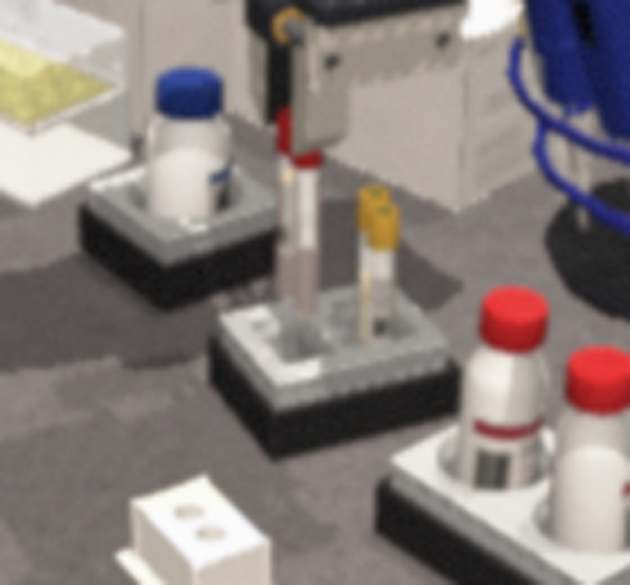

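Both tubes are upright over the empty slot at about (300,320). Lowering in stages.

Call:
{"op": "servo_tool", "data": {
  "rows": [
    [1,0.5,-5,0,0,0],
    [0,0,-10,0,0,0],
    [0,0,-5,0,0,0],
    [0,0,0,0,0,0],
    [0,0,-6,0,0,0],
    [0,0,-6,0,0,0],
    [0,0,0,0,0,0]
  ]
}}

```text
time_s: 31.1
ee_pos: [0.5494, 0.0147, 0.1105]
ee_rot: [-0.704, 0.066, -0.065, 0.704]
ft_force: [-0.9, 0.8, 1.2]
finger_gap: 0.0295
```

Call:
{"op": "servo_tool", "data": {
  "rows": [
    [0,0,-5,0,0,0],
    [0,0,-5,0,0,0],
    [0,0,-4,0,0,0],
    [0,0,-3,0,0,0],
    [0,0,-2,0,0,0],
    [0,0,0,0,0,0]
  ]
}}

```text
time_s: 31.7
ee_pos: [0.5499, 0.0147, 0.0923]
ee_rot: [-0.704, 0.065, -0.065, 0.704]
ft_force: [0.4, -0.1, 0.7]
finger_gap: 0.0298
```

Call:
{"op": "servo_tool", "data": {
  "rows": [
    [0,0,-1,0,0,0],
    [0,0,-1,0,0,0],
    [0,0,0,0,0,0]
  ]
}}

```text
time_s: 32.0
ee_pos: [0.55, 0.0146, 0.0905]
ee_rot: [-0.704, 0.065, -0.065, 0.704]
ft_force: [0.5, -0.3, 0.1]
finger_gap: 0.0298
```

Call:
{"op": "servo_tool", "data": {
  "rows": [
    [0,0,-0.5,0,0,0],
    [0,0,-0.5,0,0,0],
    [0,0,0,0,0,0]
  ]
}}

```text
time_s: 32.3
ee_pos: [0.5502, 0.0146, 0.0897]
ee_rot: [-0.704, 0.065, -0.066, 0.704]
ft_force: [-0.4, -1.0, 0.8]
finger_gap: 0.0298
```

Call:
{"op": "servo_tool", "data": {
  "rows": [
    [0,0,-0.5,0,0,0],
    [0,0,-0.5,0,0,0],
    [0,0,0,0,0,0]
  ]
}}

```text
time_s: 32.6
ee_pos: [0.5509, 0.0145, 0.0896]
ee_rot: [0.704, -0.064, 0.066, -0.704]
ft_force: [-1.1, 0.4, 6.3]
finger_gap: 0.0296
```

Call:
{"op": "servo_tool", "data": {
  "rows": [
    [0,0,0,0,0,0],
    [0,0,0,0,0,0],
    [0,0,0,0,0,0],
    [0,0,0,0,0,0],
    [0,0,0,0,0,0],
    [0,0,0,0,0,0],
    [0,0,10,0,0,0],
    [0,0,30,0,0,0],
    [0,0,40,0,0,0],
    [0,0,35,0,0,0],
    [0,0,10,0,0,0],
    [0,0,0,0,0,0]
  ],
  "claw": 1
}}

```text
time_s: 33.8
ee_pos: [0.5509, 0.0146, 0.2157]
ee_rot: [0.704, -0.064, 0.067, -0.704]
ft_force: [0.2, 0.4, 0.0]
finger_gap: 0.092
```

Call:
{"op": "servo_tool", "data": {
  "rows": [
    [-10,20,0,0,0,0],
    [-15,30,0,0,0,0],
    [-20,40,0,0,0,0],
    [-20,40,0,0,0,0],
    [-25,40,0,0,0,0],
    [-25,40,0,0,0,0],
    [-25,40,0,0,0,0],
    [-25,30,0,0,0,0],
    [-10,15,0,0,0,0],
    [0,0,0,0,0,0],
    [0,0,0,0,0,0]
  ]
}}

```text
time_s: 34.9
ee_pos: [0.3745, 0.3092, 0.2124]
ee_rot: [0.705, -0.066, 0.064, -0.704]
ft_force: [0.8, 0.3, -0.0]
finger_gap: 0.0917
```

```bash
python3 snap.py 13;python3 tubes.py 13 .5487 .0144 .046 .12
for a in ".024 .592 .179" ".019 .563 -.125" ".019 .568 -.187"; do echo $a; python3 held.py 13 $a .05 .085; done
python3 - <<'E'
from h import *
z=np.load('/tmp/side13.npz');cv2.imwrite('pics/side13z.png',cv2.resize(z['im'][110:270,180:370,::-1],None,fx=3.6,fy=3.6,interpolation=cv2.INTER_CUBIC))
for n in("side","top"):
    z=np.load(f"/tmp/{n}13.npz");p=cloud(n,z['d']);q=p[z['d']>0]
    for nm,c,r in[("wide",(.593,.179),.015),("A",(.563,-.125),.012),("B",(.568,-.187),.012),("dups",(.549,.0144),.02)]:
        b=q[np.hypot(*(q[:,:2]-c).T)<r];b=b[b[:,2]>.085]
        if len(b):
            print(n,nm,"top z",np.percentile(b[:,2],[50,80,98]).round(4))
E
```

```text
side 314 [548.7  10.4] [53.8 54. ] 71.41374969482422 0.0461
0.046 67 x 0.5297..0.5792 y -0.0199..0.0401
0.061 58 x 0.5420..0.5508 y -0.0031..0.0313
0.076 56 x 0.5416..0.5531 y -0.0031..0.0314
0.091 58 x 0.5402..0.5523 y -0.0062..0.0292
0.106 75 x 0.5400..0.5605 y -0.0061..0.0315
top 156 [548.1  18. ] [45.6 50.3] 78.0316162109375 0.046
0.046 25 x 0.5245..0.5767 y -0.0066..0.0441
0.061 18 x 0.5419..0.5495 y -0.0035..0.0293
0.076 11 x 0.5426..0.5486 y -0.0009..0.0268
0.091 27 x 0.5404..0.5493 y -0.0052..0.0311
0.106 75 x 0.5417..0.5583 y -0.0050..0.0309
.024 .592 .179
side 247 [0.5954 0.1791 0.0654 0.0408] zmin/max 0.050135580511152966 0.08497393001776299
top 172 [0.5939 0.177  0.1258 0.0501] zmin/max 0.05002231463461637 0.08493617270886711
.019 .563 -.125
side 255 [ 0.5642 -0.1243  0.0096 -0.0553] zmin/max 0.050036860123864435 0.08484532543337853
top 71 [ 0.5632 -0.127   0.016  -0.0355] zmin/max 0.05008975912477254 0.08386527615400952
.019 .568 -.187
side 281 [ 0.5685 -0.1846 -0.0215  0.0315] zmin/max 0.05002091217147686 0.0849630822753128
top 65 [ 0.5671 -0.187  -0.0106  0.0346] zmin/max 0.05089015167464506 0.08472779015832388
side wide top z [0.1088 0.1131 0.115 ]
side A top z [0.1291 0.1301 0.1314]
side B top z [0.1182 0.1259 0.1275]
side dups top z [0.1059 0.1125 0.1143]
top wide top z [0.1116 0.113  0.1151]
top A top z [0.1281 0.1298 0.1318]
top B top z [0.1247 0.1259 0.1274]
top dups top z [0.1102 0.1122 0.1149]
```

View pics/side13z.png

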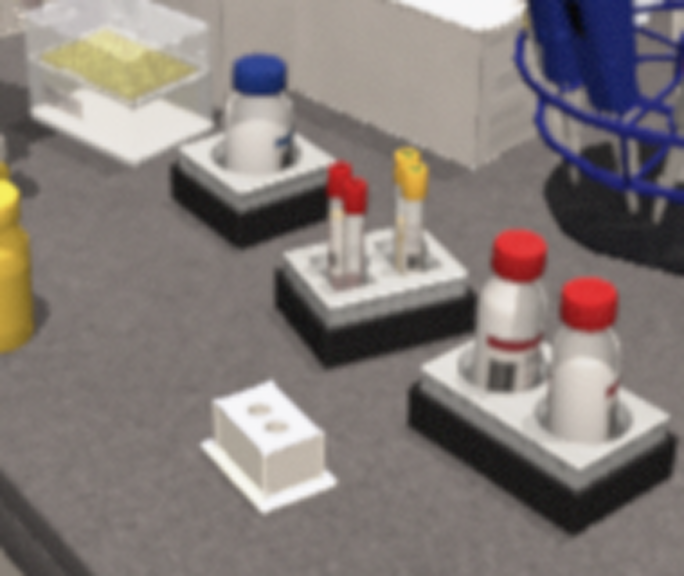

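View pics/top13.png

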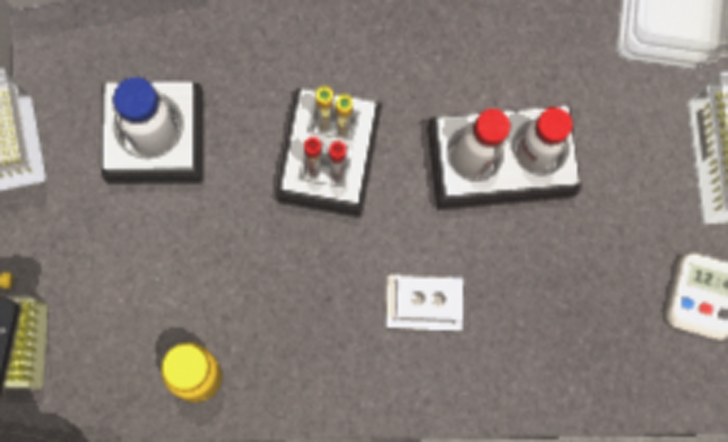

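All five items are upright in their pockets, and their top heights match floor contact: 113, 130, 126 and 113 mm. The arm is clear of everything, so I'm handing the job in.

```bash
python3 -c "
from h import *
print(env.finish_job()); print(env.sense()['time_s'])"
```

```text
the job is handed in; nothing more can be done
None
the job is handed in; nothing more can be done
```

The job is handed in at about 35 s of the 106 s allowed. All five items are in their pockets: the wide bottle in the wide well, both narrow bottles in the two-well block, and the tube pair, lifted in one grasp, in the empty slot. I lowered each item until the wrist force showed it resting on the pocket floor (about 5–6 N), then opened the gripper and backed away.

**Last camera checks:**
- **Height:** tops are at about 113 mm for the wide bottle, 130 and 126 mm for the narrow bottles, and 113 mm for the tubes. These are the heights expected with each item on its pocket floor.
- **Position:** all three bottles are within about 2 mm of their well axes. Both tubes are in the slot, side by side and upright.
- **Clearance:** the arm ended well clear of everything, and the yellow look-alike was not touched.

**Disagreements:**
- The two cameras differ by about 2 mm, and their fits suggest bottle leans of about 2–3° (one poor fit read 8°). I put this down to calibration bias, because an untouched bottle showed a similar lean.
- The finger opening read 2–4 mm less than the bottle and cap diameters while gripping, but nothing slipped.

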